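Rap the jammed sleeve out of the orange pot

TASK

A brass sleeve is jammed in the neck of the orange pot, which stands mouth down on the bench. Pick the pot up as it stands, rap its mouth on the floor of the wooden tray until the sleeve drops out into the tray, keeping hold of the pot all the while, then stand the pot mouth down on the blue mat and leave the sleeve in the tray.

Things in the scene. Friction and masses are not known exactly. Their poses are not given: they have to be found in the camera images.
- orange_pot: Orange plastic pot, 120 g, upside down among an empty grey and green one. Open at both ends, 90 mm tall, wall 3 mm. Mouth below, 64 mm across, tapering up to 46 mm at 50 mm height; from 50 to 90 mm a plain round neck, 46 mm across, to grip from above at any yaw. Ribs inside the neck hold the sleeve. Origin: centre of the mouth's rim plane (underside); z up along the axis.
- sleeve: Brass sleeve, 110 g, 31 mm diameter, 24 mm long. Origin: centre of its lower end, z along its axis. Jammed in the pot's neck, origin 52 mm above the mouth, top seen through the neck. Dry friction of about three times its weight holds its top 4 mm: carrying leaves it; each rap shifts it down and past 4 mm it falls out. About 1 rap at 0.3 m/s or 2 to 4 at 0.15 m/s do it.
- tray: Fixed square wooden tray, 150 x 150 mm outside, with a flat 134 x 134 mm floor whose surface is 10 mm above the bench and a rim 8 mm wide that stands 8 mm higher. Origin at the centre of its underside on the bench, z up, sides along x and y.
- mat: Fixed blue square mat, 150 x 150 x 4 mm. Origin at the centre of its underside on the bench, z up, sides along x and y.

How it is judged:
By the outcome, as a careful person would: the job done as asked, in the order asked, and still so for the second after the job is handed in, with the robot touching nothing.
It also fails if it takes over 48 s, if anything falls off the work surface, if the arm or the gripper's body presses on something with over 40 N, if the wrist force passes 120 N, or if a joint passes its speed limit or range.

ROBOT

A 6-joint arm with a two-finger parallel gripper is mounted at the origin on the work surface. World frame = base frame: x ahead of the robot, y to its left, z up, the work surface at z = 0. Lengths are in m, angles in degrees, forces in N, time in s.
With the tool pointing down it reaches from about 0.35 to 0.875 m from the base axis. Payload 4.2 kg.
Tool frame: the origin (TCP) lies midway between the tips of the shut fingers; the grasp point (between the pads) lies 19 mm behind it; z points along the fingers, y is the direction in which the jaws open and shut (so a half turn about z gives the same grasp; the last joint's range is limited). The gripper opens to 87 mm and grips with 3 to 60 N. Pads are 19 mm wide; open, the fingers measure 117 mm over their backs; the gripper's body (75 mm by 190 mm) begins 51 mm behind the grasp point.
Start: joints at [-51.876, 22.042, 0.453, 0, -68.411, -14.817], TCP at [0.247, -0.574, 0.223] pointing down, gripper open.
Joint ranges: [-179.83, 179.83], [-69.29, 118.12], [-61.27, 80.66], [-181.25, 117.63], [-171.15, -9.14], [-177.46, 177.46]. Speed limits (degrees/s): [159.86, 159.86, 180, 180, 180, 180].

INTERFACE

Orientations are given as a 3x3 rotation matrix whose columns are the frame's x, y, z axes.
In Python, from station import sense, capture, finish_job gives the robot as it stands. The module is installed in compiled form; this text tells all that it offers.
- The arm moves only by the shell command python3 -m jog 'ROWS' [OPENING]. ROWS is JSON, a list of rows, each a list of 6 numbers: the shift along the tool's x, y, z in cm, then the turn, a rotation vector about the tool's x, y, z in degrees. In form: [[dx, dy, dz, wx, wy, wz], ...]. A call has exactly 5 rows; each row shifts and turns the commanded pose from where the row before left it, along the tool's axes as they then stand; what a row does not reach is not made up. A row lasts 1/12 s, in which the tool goes at most 41.7 mm and 7.16 degrees, less where a joint would pass 70% of its speed; a pose out of reach is approached as far as the arm can. A call is refused whole if a number of a shift passes 4.17 or a number of a turn 7.16, either way. A call with a gripper value outside its range is refused whole. OPENING is the finger opening in cm, from 0 to 8.7, set as the call begins (- or left out, the last holds). The fingers move at their own pace and stop on an object; the grip force is fixed at half the most. Time passes only in rows, so rows that do not move let the fingers close, or fill a call up. It gives the time, the measured TCP pose, the force and the opening at its end, in the units of the state.
- sense(): the state, without advancing time (a new reading comes with each control period).
- capture(name): name is "scene" or "side" or "wrist"; returns a dict with "frame" (400x640x3 uint8, red, green, blue), "fx", "fy", "cx", "cy" (pixels), "dist" ([k1, k2, p1, p2, k3] as OpenCV has them; the pictures are not rectified), "world_to_cam" (4x4, takes a point from world to camera coordinates). Camera axes: x right, y up, looking along -z (the intrinsics and any distortion apply to the point x, -y, -z); pixel columns grow to the right and rows downward; lengths in m; the calibration is good to about 2 mm. A picture is of the moment at which its call begins. There is no depth.
- finish_job(): hands the job in, once; it reports no verdict.
The state is a dict: "time_s": time; "joints": joint angles; "joint_velocities": joint speeds; "effort": joint torques, N m; "tcp_pos": TCP position; "ee_rot": TCP orientation; "wrist_force": force on the tool from outside, world axes, zero at the start; "moment": the same for the moment, N m; "gripper_width": opening from 0.0 (shut) to 1.0 (fully open).
Only numpy, scipy, OpenCV 4.12 (cv2) and the standard library are available. Lean on these libraries where they do the work, as an engineer would, in place of code of your own. Each camera call takes 0.05 s, during which the arm holds its last target.

## Working session

There is one attempt and no reset: what is moved stays moved. The work goes in short steps, Python scripts to look and compute and a shell command to move; the robot and the scene stay as the last step left them, time stands still between calls to the robot, and variables do not carry over. Pictures are saved under pics/ and viewed, and the job is handed in when it is done.

```bash
mkdir -p pics; python3 - <<'E'
from station import sense,capture
import cv2
s=sense()
for k in ("time_s","tcp_pos","ee_rot","wrist_force","gripper_width"): print(k,s[k])
for n in ("scene","side","wrist"):
    c=capture(n); cv2.imwrite(f"pics/{n}0.png",c["frame"][:,:,::-1]); print(n,c["fx"],c["cx"],c["cy"],c["dist"],c["world_to_cam"])
E
```

```text
time_s 0.0
tcp_pos [ 0.24707101 -0.5734176   0.22145599]
ee_rot [[-9.18477338e-01 -3.95472450e-01 -9.59198924e-04]
 [-3.95473605e-01  9.18475118e-01  2.02108322e-03]
 [ 8.17176106e-05  2.23565700e-03 -9.99997498e-01]]
wrist_force [ 0.25880494 -0.24168149  0.43385038]
gripper_width 0.9972407866498669
scene 451.5689137521921 322.01660960342525 204.3486797805959 [-0.11040586  0.          0.          0.          0.        ] [[ 0.57373017  0.81883311  0.01860197 -0.31659044]
 [-0.65557281  0.44548736  0.60972559  0.29276893]
 [ 0.49097656 -0.36201291  0.79239426 -1.17783869]
 [ 0.          0.          0.          1.        ]]
side 437.72886754880057 324.49486076425677 197.8375519614643 [-0.05107214  0.          0.          0.          0.        ] [[ 0.66928416 -0.74299074  0.00484492 -0.37434162]
 [ 0.34332767  0.31503835  0.88480334 -0.26192634]
 [-0.65892702 -0.59052146  0.46593946 -0.49770086]
 [ 0.          0.          0.          1.        ]]
wrist 316.1334858719705 317.89250751529244 197.6525602048108 [-0.05121998  0.          0.          0.          0.        ] [[-0.39519547  0.91859554  0.00166766  0.62348612]
 [-0.87884671 -0.37756533 -0.29167254  0.03532937]
 [-0.26729944 -0.11673329  0.95651678 -0.39069441]
 [ 0.          0.          0.          1.        ]]
```

View pics/scene0.png

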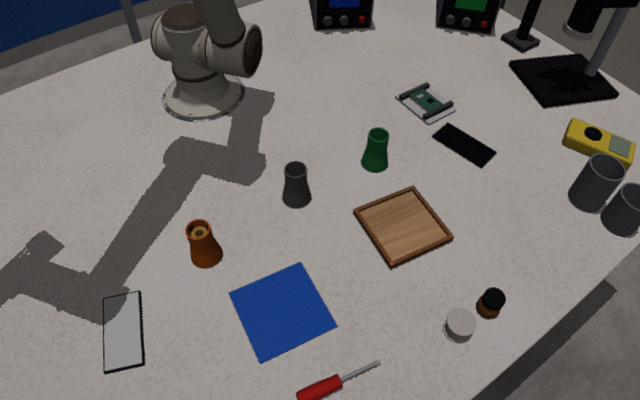

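View pics/side0.png

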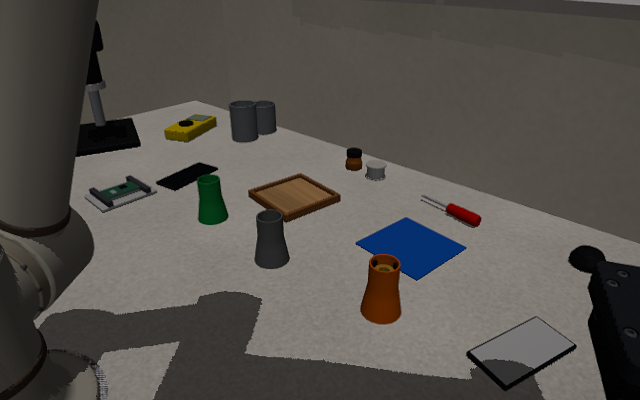

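View pics/wrist0.png

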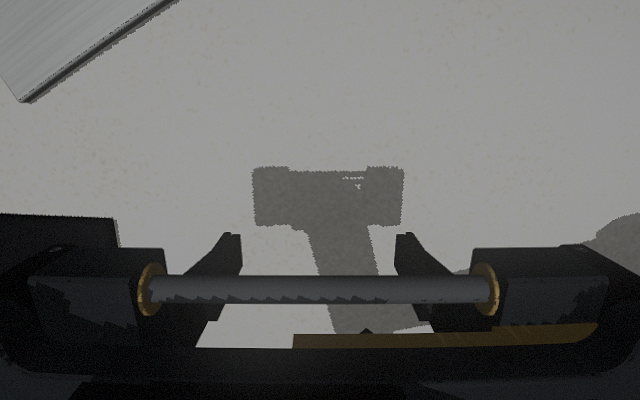

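```bash
cat > h.py <<'E'
import numpy as np,cv2
from station import sense,capture
def K(c): return np.array([[c["fx"],0,c["cx"]],[0,c["fy"],c["cy"]],[0,0,1.]])
def rays(c,px):
    n=cv2.undistortPoints(np.asarray(px,float).reshape(-1,1,2),K(c),np.array(c["dist"])).reshape(-1,2)
    M=np.array(c["world_to_cam"]);R=M[:3,:3]
    d=np.c_[n[:,0],-n[:,1],-np.ones(len(n))]@R
    return -R.T@M[:3,3],d
def onz(c,px,z):
    o,d=rays(c,px); return (o+d*((z-o[2])/d[:,2])[:,None])[:,:2]
def proj(c,P):
    M=np.array(c["world_to_cam"]);q=np.atleast_2d(P)@M[:3,:3].T+M[:3,3]
    q=q*[1,-1,-1]
    return cv2.projectPoints(q,np.zeros(3),np.zeros(3),K(c),np.array(c["dist"]))[0].reshape(-1,2)
def mask(c,lo,hi,roi=None):
    h=cv2.cvtColor(c["frame"],cv2.COLOR_RGB2HSV);m=cv2.inRange(h,np.array(lo),np.array(hi))
    if roi: 
        z=np.zeros_like(m);x0,y0,x1,y1=roi;z[y0:y1,x0:x1]=m[y0:y1,x0:x1];m=z
    n,l,s,_=cv2.connectedComponentsWithStats(m)
    return (l==1+np.argmax(s[1:,4])).astype(np.uint8)
def contour(m):
    return max(cv2.findContours(m,cv2.RETR_EXTERNAL,cv2.CHAIN_APPROX_NONE)[0],key=cv2.contourArea).reshape(-1,2)
def axis(c,px,z0,rb=.032,rt=.023,h=.09):
    o,_=rays(c,px[:1])
    for z,r,s in((z0,rb,1),(z0+h,rt,-1)):
        p=onz(c,px,z)-o[:2]
        a=np.arctan2(p[:,1],p[:,0]);rg=np.hypot(*p.T)
        am=(a.min()+a.max())/2
        R=(rg.min()+r) if s>0 else rg.max()-r
        print("  z",z,"centre",(o[:2]+R*np.array([np.cos(am),np.sin(am)])).round(4),"halfwidth at range",round(R*np.sin((a.max()-a.min())/2),4))
E
python3 - <<'E'
from h import *
for n,roi in(("scene",(170,200,240,280)),("side",(350,240,420,335))):
    c=capture(n)
    m=mask(c,(3,120,40),(18,255,255),roi);px=contour(m);print(n,m.sum(),px.min(0),px.max(0));axis(c,px,0)
    m=mask(c,(105,150,50),(125,255,255));px=contour(m)
    b=cv2.boxPoints(cv2.minAreaRect(onz(c,px,.004).astype(np.float32)));r=cv2.minAreaRect(onz(c,px,.004).astype(np.float32));print("mat",r)
    m=mask(c,(5,50,60),(22,200,255),(350,180,460,270) if n=="scene" else (240,170,345,225));px=contour(m);print(m.sum(),px.min(0),px.max(0))
    print("tray z.018",cv2.minAreaRect(onz(c,px,.018).astype(np.float32)))
    if n=="scene": cols=[(168,170),]
E
```

```text
scene 1171 [185 219] [221 267]
  z 0 centre [ 0.4514 -0.2087] halfwidth at range 0.0299
  z 0.09 centre [ 0.4561 -0.2095] halfwidth at range 0.0296
mat ((0.6369504332542419, -0.14927417039871216), (0.1469559520483017, 0.1476176530122757), 82.63995361328125)
4295 [353 185] [453 265]
tray z.018 ((0.621515691280365, 0.1507977843284607), (0.15008671581745148, 0.15025271475315094), 81.43668365478516)
side 2088 [361 254] [400 323]
  z 0 centre [ 0.4557 -0.2098] halfwidth at range 0.0305
  z 0.09 centre [ 0.4522 -0.212 ] halfwidth at range 0.0302
mat ((0.6327614784240723, -0.15200603008270264), (0.14811968803405762, 0.14961566030979156), 82.57369995117188)
1776 [248 173] [340 215]
tray z.018 ((0.6114601492881775, 0.13856428861618042), (0.17445974051952362, 0.1652248352766037), 82.34559631347656)
```

```bash
python3 - <<'E'
from h import *
c=capture("scene"); print("grey base",onz(c,[[297,200]],0),"green",onz(c,[[375,165]],0))
for t,ti in (("tray",[.621,.150]),("mat",[.635,-.1505])): print(t,proj(c,[ti+[.01]]))
c=capture("side");print("side tray/mat",proj(c,[[.621,.15,.01],[.635,-.1505,.004]]))
print("green side",onz(c,[[213,218]],0),"grey",onz(c,[[272,262]],0))
E
python3 -m jog '[[-3,2.3,0,0,0,0],[-3.3,2.5,0,0,0,0],[-3.3,2.5,0,0,0,0],[-3.3,2.5,0,0,0,0],[-3.3,2.5,0,0,0,0]]' 8.7
```

```text
grey base [[0.44081634 0.01239826]] green [[0.4556103  0.21566384]]
tray [[401.64375587 224.61990651]]
mat [[279.98224292 307.29606054]]
side tray/mat [[293.52636506 194.57626873]
 [410.45033297 244.27516355]]
green side [[0.44493003 0.21211706]] grey [[0.42463865 0.00487611]]
time_s: 0.77
tcp_pos: [0.3479, -0.3953, 0.2226]
ee_rot: [[-0.919, -0.395, 0.0], [-0.395, 0.919, -0.0], [-0.0, -0.0, -1.0]]
wrist_force: [1.0, -0.4, 0.3]
gripper_width: 0.997
```

```bash
python3 -m jog '[[-3.3,2.5,0,0,0,0],[-3.3,2.5,0,0,0,0],[-3.3,2.5,0,0,0,0],[-3.3,2.5,0,0,0,0],[-2.0,1.5,0,0,0,0]]' 8.7
python3 -m jog '[[0,0,0,0,0,0],[0,0,0,0,0,0],[0,0,0,0,0,0],[0,0,0,0,0,0],[0,0,0,0,0,0]]'
python3 - <<'E'
from h import *
s=sense();R=np.array(s["ee_rot"]);p=np.array(s["tcp_pos"]);print(p,R.round(4))
print("to go tool cm",(R.T@(np.array([.454,-.21,.13])-p)*100).round(2))
c=capture("wrist");cv2.imwrite("pics/w1.png",c["frame"][:,:,::-1]);print(proj(c,[[.454,-.21,.09],[.454,-.21,0]]))
E
```

```text
time_s: 1.18
tcp_pos: [0.4428, -0.2283, 0.223]
ee_rot: [[-0.917, -0.398, 0.001], [-0.398, 0.917, 0.0], [-0.001, -0.0, -1.0]]
wrist_force: [0.9, 0.8, -0.5]
gripper_width: 0.998
time_s: 1.6
tcp_pos: [0.4409, -0.2321, 0.2225]
ee_rot: [[-0.919, -0.394, -0.0], [-0.394, 0.919, 0.0], [0.0, 0.0, -1.0]]
wrist_force: [0.2, 0.2, -0.6]
gripper_width: 1.0
[ 0.44093548 -0.23206847  0.22249641] [[-9.191e-01 -3.939e-01 -2.000e-04]
 [-3.939e-01  9.191e-01  0.000e+00]
 [ 2.000e-04  1.000e-04 -1.000e+00]]
to go tool cm [-2.07  1.51  9.25]
[[332.70715195 208.93362155]
 [329.50753944 185.5771434 ]]
```

View pics/w1.png

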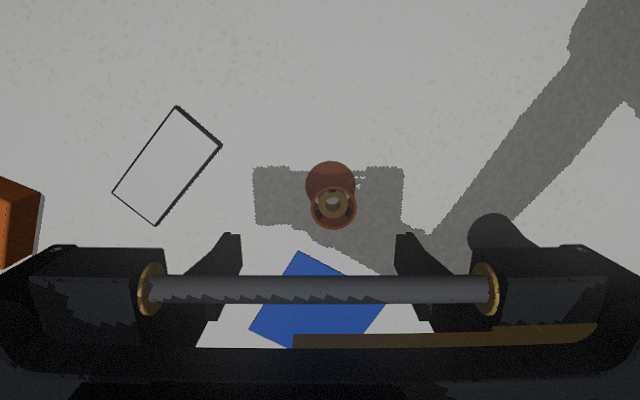

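The wrist view shows the pot's neck top at about (333,207), against a predicted (333,209), so the measured position is good.

```bash
python3 -m jog '[[-1.1,0.8,0,0,0,0],[-1,0.7,1,0,0,0],[0,0,2.5,0,0,0],[0,0,2.5,0,0,0],[0,0,2,0,0,0]]'
python3 -m jog '[[0,0,1,0,0,0],[0,0,0,0,0,0],[0,0,0,0,0,0],[0,0,0,0,0,0],[0,0,0,0,0,0]]'
python3 - <<'E'
from h import *
s=sense();R=np.array(s["ee_rot"]);p=np.array(s["tcp_pos"]);print(p)
c=capture("wrist");cv2.imwrite("pics/w2.png",c["frame"][:,:,::-1])
m=mask(c,(3,120,30),(18,255,255),(240,60,420,300));px=contour(m);print(px.min(0),px.max(0));axis(c,px,0)
print(proj(c,[[.454,-.21,.09],[.454,-.21,0]]))
print("to go tool cm",(R.T@(np.array([.454,-.21,.053])-p)*100).round(2))
E
```

```text
time_s: 2.07
tcp_pos: [0.4541, -0.2087, 0.1404]
ee_rot: [[-0.919, -0.395, -0.001], [-0.395, 0.919, 0.001], [0.001, 0.001, -1.0]]
wrist_force: [-1.2, 0.1, -0.5]
gripper_width: 1.007
time_s: 2.48
tcp_pos: [0.4556, -0.2093, 0.1335]
ee_rot: [[-0.918, -0.396, 0.002], [-0.396, 0.918, -0.0], [-0.002, -0.001, -1.0]]
wrist_force: [-0.1, 0.1, 0.3]
gripper_width: 1.003
[ 0.45561976 -0.20925421  0.13350146]
[286 155] [350 248]
  z 0 centre [ 0.4553 -0.2089] halfwidth at range 0.0314
  z 0.09 centre [ 0.4523 -0.2101] halfwidth at range 0.0301
[[317.04318875 219.94147821]
 [317.42725445 186.27276968]]
to go tool cm [0.19 0.01 8.05]
```

View pics/w2.png

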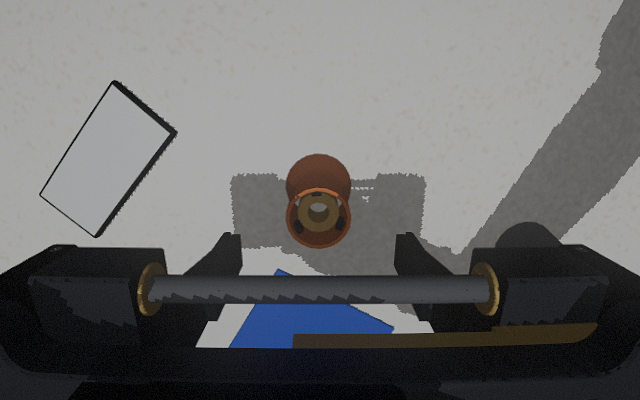

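```bash
python3 -m jog '[[0.1,0,1.5,0,0,0],[0,0,2.5,0,0,0],[0,0,2,0,0,0],[0,0,1.5,0,0,0],[0,0,0.5,0,0,0]]'
python3 -m jog '[[0,0,0,0,0,0],[0,0,0,0,0,0],[0,0,0,0,0,0],[0,0,0,0,0,0],[0,0,0,0,0,0]]' 5.2
python3 -m jog '[[0,0,0,0,0,0],[0,0,0,0,0,0],[0,0,0,0,0,0],[0,0,0,0,0,0],[0,0,0,0,0,0]]' 3.5
python3 -m jog '[[0,0,0,0,0,0],[0,0,0,0,0,0],[0,0,0,0,0,0],[0,0,0,0,0,0],[0,0,0,0,0,0]]'
```

```text
time_s: 2.95
tcp_pos: [0.4529, -0.2093, 0.0511]
ee_rot: [[-0.919, -0.395, -0.003], [-0.395, 0.919, 0.001], [0.002, 0.002, -1.0]]
wrist_force: [-1.0, -0.4, 0.1]
gripper_width: 1.003
time_s: 3.37
tcp_pos: [0.4546, -0.2095, 0.0535]
ee_rot: [[-0.918, -0.396, 0.002], [-0.396, 0.918, -0.0], [-0.002, -0.001, -1.0]]
wrist_force: [0.2, -0.7, 0.4]
gripper_width: 0.708
time_s: 3.78
tcp_pos: [0.4543, -0.2096, 0.0529]
ee_rot: [[-0.918, -0.396, 0.001], [-0.396, 0.918, -0.0], [-0.0, -0.001, -1.0]]
wrist_force: [-0.1, -0.6, 1.9]
gripper_width: 0.525
time_s: 4.2
tcp_pos: [0.4543, -0.2096, 0.0528]
ee_rot: [[-0.918, -0.396, 0.001], [-0.396, 0.918, -0.0], [-0.001, -0.0, -1.0]]
wrist_force: [0.4, -0.7, 4.0]
gripper_width: 0.523
```

```bash
python3 -m jog '[[0,0,-1,0,0,0],[0,0,-2.5,0,0,0],[0,0,-3.5,0,0,0],[0,0,-3.5,0,0,0],[0,0,-1.5,0,0,0]]'
python3 -m jog '[[0,0,0,0,0,0],[0,0,0,0,0,0],[0,0,0,0,0,0],[0,0,0,0,0,0],[0,0,0,0,0,0]]'
python3 - <<'E'
from h import *
s=sense();R=np.array(s["ee_rot"]);p=np.array(s["tcp_pos"]);print(p,s["wrist_force"])
c=capture("side");cv2.imwrite("pics/s3.png",c["frame"][:,:,::-1])
c=capture("wrist");cv2.imwrite("pics/w3.png",c["frame"][:,:,::-1])
print("to tray tool cm",(R.T@(np.array([.621,.15,.173])-p)*100).round(2))
E
```

```text
time_s: 4.62
tcp_pos: [0.4551, -0.2097, 0.1758]
ee_rot: [[-0.918, -0.396, 0.005], [-0.396, 0.918, -0.001], [-0.004, -0.003, -1.0]]
wrist_force: [1.6, -0.8, -2.5]
gripper_width: 0.523
time_s: 5.03
tcp_pos: [0.4528, -0.2092, 0.1706]
ee_rot: [[-0.918, -0.395, -0.004], [-0.395, 0.918, 0.001], [0.003, 0.002, -1.0]]
wrist_force: [0.7, 0.7, -1.4]
gripper_width: 0.528
[ 0.45283873 -0.20918234  0.17058646] [ 0.68524797  0.71984919 -1.40761638]
to tray tool cm [-29.65  26.34  -0.28]
```

View pics/s3.png

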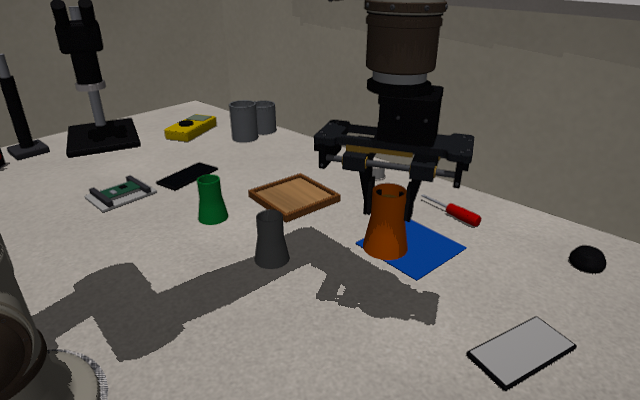

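View pics/w3.png

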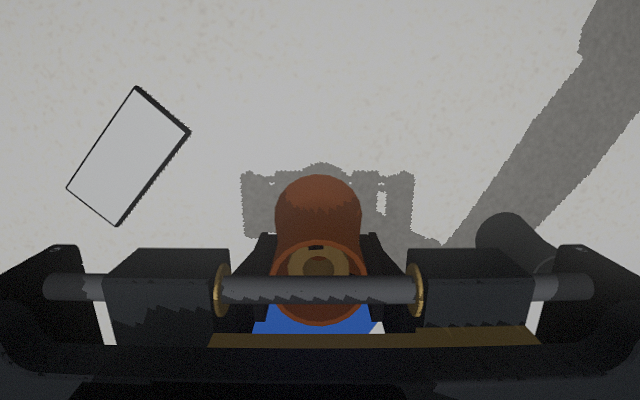

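The pot is held upright at about (385,225) in the side view, with the sleeve still in it. Next I carry it to the tray.

```bash
python3 -m jog '[[-1,0.9,0,0,0,0],[-2,1.8,0,0,0,0],[-2.6,2.3,0,0,0,0],[-2.6,2.3,0,0,0,0],[-2.6,2.3,0,0,0,0]]'
python3 -m jog '[[-2.6,2.3,0,0,0,0],[-2.6,2.3,0,0,0,0],[-2.6,2.3,0,0,0,0],[-2.6,2.3,0,0,0,0],[-2.6,2.3,0,0,0,0]]'
python3 -m jog '[[-2.6,2.3,0,0,0,0],[-2,1.8,0,0,0,0],[-1.2,1.1,0,0,0,0],[0,0,0,0,0,0],[0,0,0,0,0,0]]'
python3 -m jog '[[0,0,0,0,0,0],[0,0,0,0,0,0],[0,0,0,0,0,0],[0,0,0,0,0,0],[0,0,0,0,0,0]]'
python3 - <<'E'
from h import *
s=sense();R=np.array(s["ee_rot"]);p=np.array(s["tcp_pos"]);print(p,R.round(4),s["wrist_force"])
c=capture("wrist");cv2.imwrite("pics/w4.png",c["frame"][:,:,::-1])
c=capture("scene");cv2.imwrite("pics/sc4.png",c["frame"][:,:,::-1])
print("to tray tool cm",(R.T@(np.array([.621,.15,.173])-p)*100).round(2))
E
```

```text
time_s: 5.55
tcp_pos: [0.5153, -0.0773, 0.1721]
ee_rot: [[-0.919, -0.395, -0.001], [-0.395, 0.919, -0.0], [0.001, 0.0, -1.0]]
wrist_force: [0.1, -0.4, -2.2]
gripper_width: 0.529
time_s: 5.97
tcp_pos: [0.5893, 0.0801, 0.1718]
ee_rot: [[-0.918, -0.396, -0.001], [-0.396, 0.918, -0.0], [0.001, 0.0, -1.0]]
wrist_force: [0.2, -1.1, -3.2]
gripper_width: 0.524
time_s: 6.38
tcp_pos: [0.6214, 0.1499, 0.1711]
ee_rot: [[-0.918, -0.397, -0.002], [-0.397, 0.918, -0.001], [0.002, 0.0, -1.0]]
wrist_force: [-0.6, -0.3, -3.2]
gripper_width: 0.529
time_s: 6.8
tcp_pos: [0.6216, 0.1486, 0.1729]
ee_rot: [[-0.919, -0.395, 0.0], [-0.395, 0.919, 0.0], [-0.0, 0.0, -1.0]]
wrist_force: [-0.1, -0.4, -2.3]
gripper_width: 0.522
[0.62164423 0.14855642 0.17286672] [[-9.187e-01 -3.949e-01  3.000e-04]
 [-3.949e-01  9.187e-01  2.000e-04]
 [-3.000e-04  0.000e+00 -1.000e+00]] [-0.0802444  -0.38842918 -2.25861336]
to tray tool cm [ 0.    0.16 -0.01]
```

View pics/w4.png

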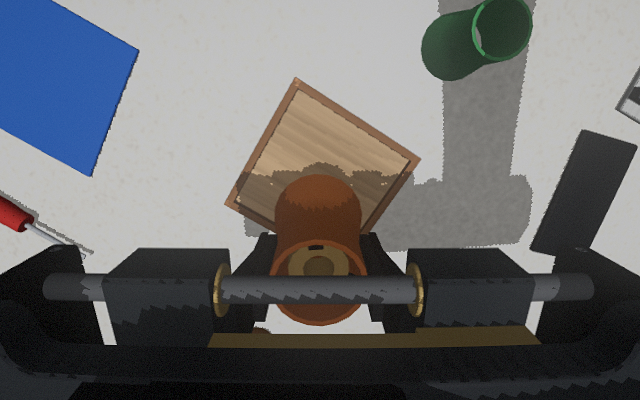

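View pics/sc4.png

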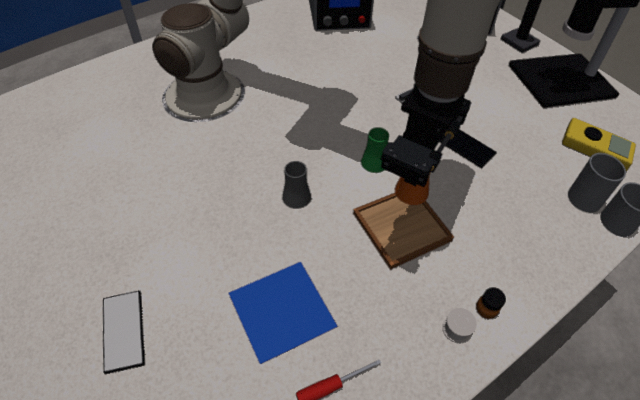

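```bash
python3 -m jog '[[0,0.1,1,0,0,0],[0,0,2,0,0,0],[0,0,2,0,0,0],[0,0,1,0,0,0],[0,0,0,0,0,0]]'
python3 -m jog '[[0,0,0,0,0,0],[0,0,0,0,0,0],[0,0,0,0,0,0],[0,0,0,0,0,0],[0,0,0,0,0,0]]'
```

```text
time_s: 7.32
tcp_pos: [0.6192, 0.1493, 0.1089]
ee_rot: [[-0.919, -0.395, -0.007], [-0.395, 0.919, -0.003], [0.007, 0.0, -1.0]]
wrist_force: [-0.4, -0.2, -3.3]
gripper_width: 0.523
time_s: 7.73
tcp_pos: [0.6218, 0.1503, 0.1135]
ee_rot: [[-0.918, -0.396, 0.002], [-0.396, 0.918, 0.001], [-0.002, 0.0, -1.0]]
wrist_force: [-0.5, 0.2, -3.3]
gripper_width: 0.528
```

```bash
python3 -m jog '[[0,0,1.5,0,0,0],[0,0,1.8,0,0,0],[0,0,1.9,0,0,0],[0,0,-1.5,0,0,0],[0,0,-3.7,0,0,0]]'
python3 -m jog '[[0,0,0,0,0,0],[0,0,0,0,0,0],[0,0,0,0,0,0],[0,0,0,0,0,0],[0,0,0,0,0,0]]'
python3 - <<'E'
from h import *
s=sense();print(s["wrist_force"],s["tcp_pos"])
for n in("wrist","side","scene"):
    c=capture(n);cv2.imwrite(f"pics/{n}5.png",c["frame"][:,:,::-1])
E
```

```text
time_s: 8.15
tcp_pos: [0.6179, 0.1488, 0.1074]
ee_rot: [[-0.919, -0.395, -0.012], [-0.395, 0.919, -0.004], [0.012, 0.0, -1.0]]
wrist_force: [-0.1, -0.4, -2.1]
gripper_width: 0.529
time_s: 8.57
tcp_pos: [0.6207, 0.1498, 0.1116]
ee_rot: [[-0.918, -0.396, -0.002], [-0.396, 0.918, -0.001], [0.002, 0.0, -1.0]]
wrist_force: [0.1, 0.4, -1.1]
gripper_width: 0.525
[ 0.13433296  0.42022731 -1.13959965] [0.62069295 0.14984238 0.11159354]
```

View pics/wrist5.png

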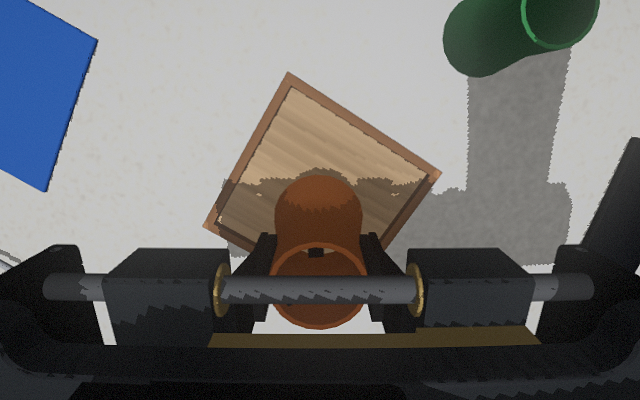

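View pics/side5.png

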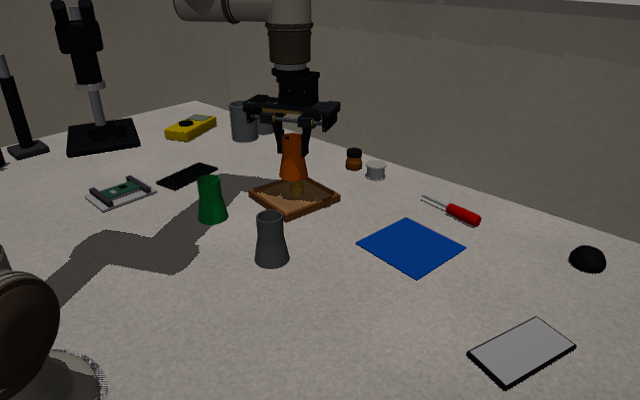

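One rap was enough. The sleeve stands in the tray at about (297,188) in the side view, and the wrist view shows the neck empty. Next I lift and go to the mat.

```bash
python3 -m jog '[[0,0,-1.5,0,0,0],[0,0,-2.5,0,0,0],[0,0,-2,0,0,0],[0.6,-1.5,0,0,0,0],[1,-2.65,0,0,0,0]]'
python3 -m jog '[[1,-2.65,0,0,0,0],[1,-2.65,0,0,0,0],[1,-2.65,0,0,0,0],[1,-2.65,0,0,0,0],[1,-2.65,0,0,0,0]]'
python3 -m jog '[[1,-2.65,0,0,0,0],[1,-2.65,0,0,0,0],[1,-2.65,0,0,0,0],[1,-2.65,0,0,0,0],[0,0,0,0,0,0]]'
python3 -m jog '[[0,0,0,0,0,0],[0,0,0,0,0,0],[0,0,0,0,0,0],[0,0,0,0,0,0],[0,0,0,0,0,0]]'
python3 - <<'E'
from h import *
s=sense();R=np.array(s["ee_rot"]);p=np.array(s["tcp_pos"]);print(p,R.round(4),s["wrist_force"])
for n in("scene","side"):
    c=capture(n);cv2.imwrite(f"pics/{n}6.png",c["frame"][:,:,::-1])
    if n=="side":
        m=mask(c,(3,120,40),(18,255,255),(340,120,520,300));px=contour(m);print(px.min(0),px.max(0));axis(c,px,p[2]-.0528)
print("to go tool cm",(R.T@(np.array([.635,-.1505,.0575])-p)*100).round(2))
E
```

```text
time_s: 9.13
tcp_pos: [0.6238, 0.1074, 0.1737]
ee_rot: [[-0.917, -0.399, 0.003], [-0.399, 0.917, 0.002], [-0.004, 0.0, -1.0]]
wrist_force: [-0.0, -1.0, -2.3]
gripper_width: 0.526
time_s: 9.55
tcp_pos: [0.6288, -0.0376, 0.1716]
ee_rot: [[-0.918, -0.395, -0.002], [-0.395, 0.918, -0.0], [0.002, 0.001, -1.0]]
wrist_force: [0.9, 0.2, -1.0]
gripper_width: 0.525
time_s: 9.97
tcp_pos: [0.6338, -0.1539, 0.1713]
ee_rot: [[-0.92, -0.391, -0.002], [-0.391, 0.92, -0.001], [0.002, -0.0, -1.0]]
wrist_force: [0.8, 0.0, -0.8]
gripper_width: 0.524
time_s: 10.38
tcp_pos: [0.6348, -0.148, 0.1726]
ee_rot: [[-0.918, -0.397, -0.0], [-0.397, 0.918, 0.0], [-0.0, 0.0, -1.0]]
wrist_force: [-0.5, -0.6, -1.6]
gripper_width: 0.529
[ 0.63484666 -0.14797744  0.17255553] [[-9.178e-01 -3.970e-01 -0.000e+00]
 [-3.970e-01  9.178e-01  1.000e-04]
 [-0.000e+00  1.000e-04 -1.000e+00]] [-0.46511301 -0.64712505 -1.64490134]
[399 137] [434 196]
  z 0.1197555348345422 centre [ 0.6395 -0.1458] halfwidth at range 0.0302
  z 0.20975553483454218 centre [ 0.635  -0.1483] halfwidth at range 0.03
to go tool cm [ 0.09 -0.24 11.51]
```

View pics/scene6.png

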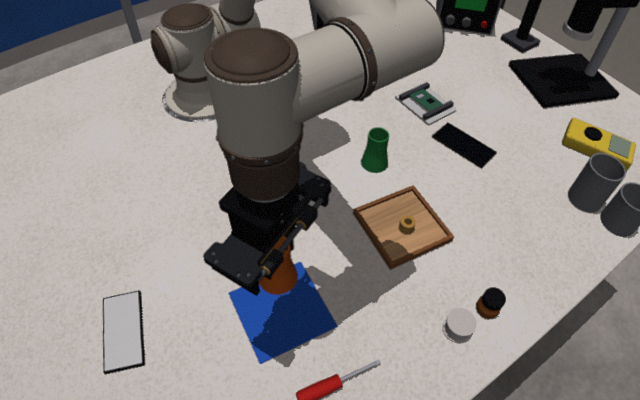

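View pics/side6.png

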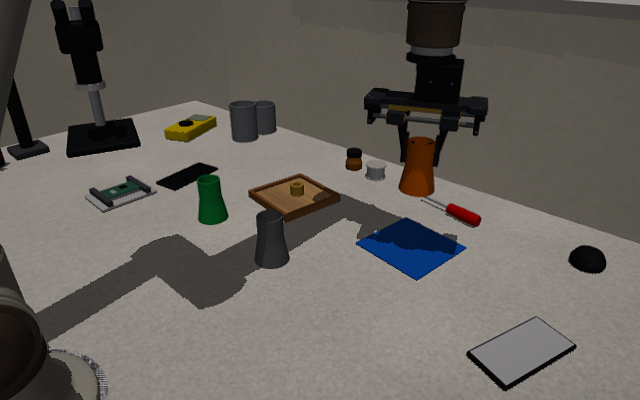

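The sleeve sits in the tray centre at about (407,226) in the scene view, and the pot is above the mat. Next I lower it, slowly at the end.

```bash
python3 -m jog '[[0.1,-0.2,1,0,0,0],[0,0,2.2,0,0,0],[0,0,2.5,0,0,0],[0,0,2.2,0,0,0],[0,0,1.5,0,0,0]]'
python3 -m jog '[[0,0,0.8,0,0,0],[0,0,0.3,0,0,0],[0,0,0.2,0,0,0],[0,0,0.2,0,0,0],[0,0,0,0,0,0]]'
python3 -m jog '[[0,0,0.1,0,0,0],[0,0,0.1,0,0,0],[0,0,0.1,0,0,0],[0,0,0,0,0,0],[0,0,0,0,0,0]]'
```

```text
time_s: 10.9
tcp_pos: [0.633, -0.151, 0.0753]
ee_rot: [[-0.919, -0.395, -0.004], [-0.395, 0.919, 0.001], [0.003, 0.002, -1.0]]
wrist_force: [-0.1, -0.7, -2.0]
gripper_width: 0.526
time_s: 11.32
tcp_pos: [0.6352, -0.1512, 0.0643]
ee_rot: [[-0.918, -0.396, 0.002], [-0.396, 0.918, -0.0], [-0.001, -0.001, -1.0]]
wrist_force: [0.2, 0.3, -1.3]
gripper_width: 0.526
time_s: 11.73
tcp_pos: [0.6347, -0.1512, 0.0607]
ee_rot: [[-0.918, -0.396, 0.0], [-0.396, 0.918, -0.0], [-0.0, -0.0, -1.0]]
wrist_force: [-0.3, 0.4, -1.6]
gripper_width: 0.53
```

```bash
python3 -m jog '[[0,0,0.1,0,0,0],[0,0,0.1,0,0,0],[0,0,0.1,0,0,0],[0,0,0,0,0,0],[0,0,0,0,0,0]]'
python3 -m jog '[[0,0,0.1,0,0,0],[0,0,0,0,0,0],[0,0,0,0,0,0],[0,0,0,0,0,0],[0,0,0,0,0,0]]'
```

```text
time_s: 12.15
tcp_pos: [0.6346, -0.1512, 0.0574]
ee_rot: [[-0.918, -0.396, -0.0], [-0.396, 0.918, -0.0], [0.0, 0.0, -1.0]]
wrist_force: [-0.6, -0.5, -1.8]
gripper_width: 0.525
time_s: 12.57
tcp_pos: [0.6347, -0.1512, 0.0566]
ee_rot: [[-0.918, -0.396, 0.0], [-0.396, 0.918, -0.0], [-0.0, -0.0, -1.0]]
wrist_force: [1.0, -0.8, -1.0]
gripper_width: 0.523
```

```bash
python3 -m jog '[[0,0,0.1,0,0,0],[0,0,0,0,0,0],[0,0,0,0,0,0],[0,0,0,0,0,0],[0,0,0,0,0,0]]'
python3 -m jog '[[0,0,0.05,0,0,0],[0,0,0,0,0,0],[0,0,0,0,0,0],[0,0,0,0,0,0],[0,0,0,0,0,0]]'
```

```text
time_s: 12.98
tcp_pos: [0.6347, -0.1512, 0.0555]
ee_rot: [[-0.918, -0.396, -0.0], [-0.396, 0.918, -0.0], [0.0, -0.0, -1.0]]
wrist_force: [0.1, 0.2, -1.7]
gripper_width: 0.529
time_s: 13.4
tcp_pos: [0.6347, -0.1512, 0.0551]
ee_rot: [[-0.918, -0.396, 0.0], [-0.396, 0.918, -0.0], [-0.0, -0.0, -1.0]]
wrist_force: [-0.0, -0.6, -0.9]
gripper_width: 0.52
```

```bash
python3 -m jog '[[0,0,0.1,0,0,0],[0,0,0,0,0,0],[0,0,0,0,0,0],[0,0,0,0,0,0],[0,0,0,0,0,0]]'
python3 -m jog '[[0,0,0.1,0,0,0],[0,0,0,0,0,0],[0,0,0,0,0,0],[0,0,0,0,0,0],[0,0,0,0,0,0]]'
```

```text
time_s: 13.82
tcp_pos: [0.6348, -0.1512, 0.0544]
ee_rot: [[-0.918, -0.396, 0.001], [-0.396, 0.918, -0.0], [-0.0, -0.0, -1.0]]
wrist_force: [-0.4, -0.0, 3.0]
gripper_width: 0.532
time_s: 14.23
tcp_pos: [0.635, -0.1512, 0.0543]
ee_rot: [[-0.918, -0.396, 0.001], [-0.396, 0.918, -0.0], [-0.001, -0.001, -1.0]]
wrist_force: [-1.6, 0.7, 5.9]
gripper_width: 0.525
```

```bash
python3 - <<'E'
from h import *
c=capture("side");cv2.imwrite("pics/s7.png",cv2.resize(c["frame"][190:310,330:510,::-1],None,fx=4,fy=4))
p=sense()["tcp_pos"];print(p)
m=mask(c,(3,120,40),(18,255,255),(340,120,520,300));px=contour(m);print(px.min(0),px.max(0));axis(c,px,.004)
E
```

```text
[ 0.6349811  -0.15126115  0.05432729]
[395 198] [428 254]
  z 0.004 centre [ 0.6363 -0.1509] halfwidth at range 0.0303
  z 0.094 centre [ 0.6306 -0.154 ] halfwidth at range 0.03
```

View pics/s7.png

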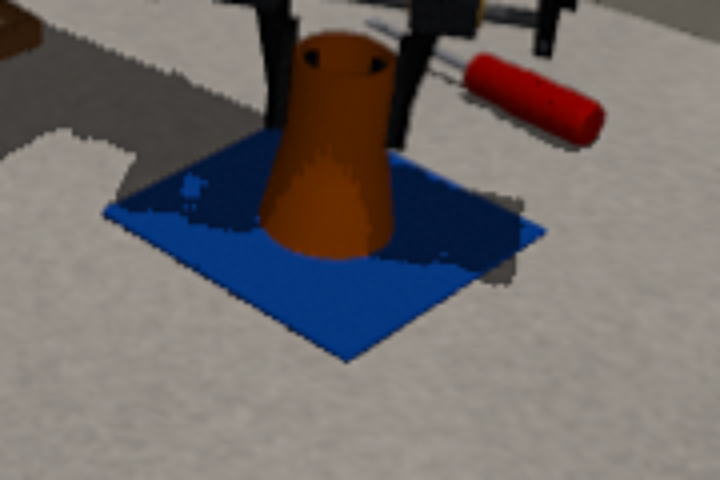

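Contact force has risen, and the pot sits upright on the mat (crop centre about (330,240)). Next I open the gripper gently and withdraw upward.

```bash
python3 -m jog '[[0,0,-0.1,0,0,0],[0,0,0,0,0,0],[0,0,0,0,0,0],[0,0,0,0,0,0],[0,0,0,0,0,0]]' 5.2
python3 -m jog '[[0,0,0,0,0,0],[0,0,0,0,0,0],[0,0,0,0,0,0],[0,0,0,0,0,0],[0,0,0,0,0,0]]' 8.7
python3 -m jog '[[0,0,0,0,0,0],[0,0,0,0,0,0],[0,0,-0.5,0,0,0],[0,0,-1,0,0,0],[0,0,-1.5,0,0,0]]'
python3 -m jog '[[0,0,-2.5,0,0,0],[0,0,-2.5,0,0,0],[0,0,-2.5,0,0,0],[0,0,-2,0,0,0],[0,0,0,0,0,0]]'
python3 -m jog '[[0,0,0,0,0,0],[0,0,0,0,0,0],[0,0,0,0,0,0],[0,0,0,0,0,0],[0,0,0,0,0,0]]'
python3 - <<'E'
from h import *
print(sense()["joint_velocities"])
c=capture("scene");cv2.imwrite("pics/scene8.png",c["frame"][:,:,::-1])
c=capture("side");cv2.imwrite("pics/side8.png",c["frame"][:,:,::-1])
m=mask(c,(3,120,40),(18,255,255),(340,170,520,300));px=contour(m);print(px.min(0),px.max(0));axis(c,px,.004)
E
```

```text
time_s: 14.7
tcp_pos: [0.6345, -0.1512, 0.0536]
ee_rot: [[-0.918, -0.396, -0.001], [-0.396, 0.918, 0.0], [0.001, 0.0, -1.0]]
wrist_force: [0.1, -1.5, -0.4]
gripper_width: 0.595
time_s: 15.12
tcp_pos: [0.6347, -0.1512, 0.054]
ee_rot: [[-0.918, -0.396, 0.0], [-0.396, 0.918, 0.0], [-0.0, -0.0, -1.0]]
wrist_force: [0.4, -0.4, -0.0]
gripper_width: 0.891
time_s: 15.53
tcp_pos: [0.6339, -0.1512, 0.0838]
ee_rot: [[-0.918, -0.396, -0.003], [-0.396, 0.918, 0.0], [0.002, 0.001, -1.0]]
wrist_force: [0.0, 0.5, 0.5]
gripper_width: 0.996
time_s: 15.95
tcp_pos: [0.6376, -0.1518, 0.1861]
ee_rot: [[-0.918, -0.397, 0.012], [-0.397, 0.918, -0.002], [-0.01, -0.006, -1.0]]
wrist_force: [0.8, -0.3, 1.1]
gripper_width: 0.995
time_s: 16.37
tcp_pos: [0.6342, -0.1512, 0.178]
ee_rot: [[-0.918, -0.396, -0.002], [-0.396, 0.918, 0.0], [0.002, 0.001, -1.0]]
wrist_force: [0.8, -0.0, -0.7]
gripper_width: 1.0
[-0.02592009 -0.00311882  0.29742861  0.00312998 -0.1008932   0.00755964]
[395 198] [428 254]
  z 0.004 centre [ 0.6363 -0.1509] halfwidth at range 0.0303
  z 0.094 centre [ 0.6306 -0.154 ] halfwidth at range 0.03
```

View pics/side8.png

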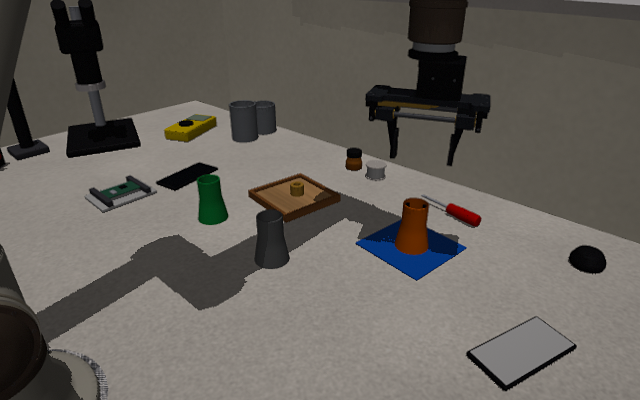

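View pics/scene8.png

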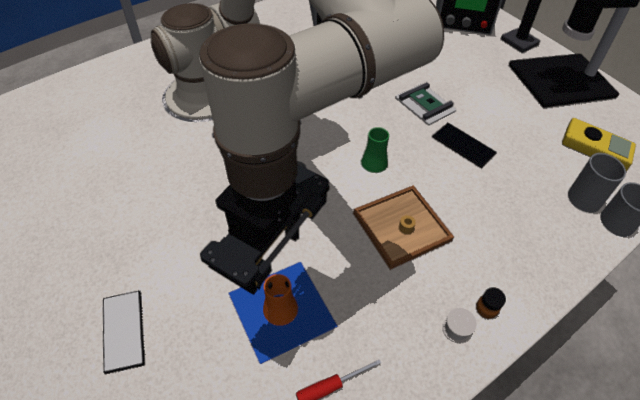

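The pot stands upright on the mat, at (280,300) in the scene view. The sleeve stands in the tray at (407,226), and the gripper is clear of everything.

```bash
python3 -c "
from station import finish_job
print(finish_job())"
```

```text
the job is handed in; nothing more can be done
None
```

The job is done and handed in at about 16.5 s of the 48 s allowed. I gripped the orange pot by its neck and lifted it. One rap at about 0.22 m/s (commanded) on the tray floor dropped the sleeve. I then carried the pot to the mat, set it mouth down, let go and withdrew the gripper upward.

**Last checks:**
- **Pot:** it stands upright, mouth down, near the centre of the mat, at about (0.635, -0.151). It did not move when I let go.
- **Sleeve:** it stands near the middle of the tray floor. The wrist view showed the neck empty, and the wrist load fell by about the sleeve's weight.
- **Gripper:** it is open, about 12 cm above where it let go of the pot, touching nothing.

**Disagreements:**
- The pot met the mat about 2 mm lower than planned, so it had probably slid up slightly in the fingers during the rap.
- The pot's base and top centres came out up to about 6 mm apart in the single side view. A similar gap showed before I picked the pot up, so I took it as measurement error, not tilt.
- I only read the wrist force at the end of each move, so I did not see its peak during the rap. The highest reading was about 6 N.

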